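Set the test pressure on the gearbox air test console

TASK

The pressure on the blue air test console is set too low. Slacken the brass lock ring under the black adjuster knob (up to a quarter turn anticlockwise is plenty), turn the knob clockwise to bring the black gauge needle up onto the red set hand without letting it run past, and then turn the lock ring fully tight again with the needle still on the hand. Leave the yellow outlet valve shut and everything else on the bench as it lies.

Things in the scene. Friction and masses are not known exactly. Their poses are not given: they have to be found in the camera images.
- console: blue air test console, fixed, 200 (x) by 320 (y) mm, 80 mm up to its flat grey panel. Origin: centre of its underside on the bench; z up, front -x. On the panel, in its frame: ring and knob axis at x 0, y -35 mm; gauge centre x 0, y +95 (black bezel 86 wide, 13 high); outlet valve x +35, y -125. Pipe fittings 45 mm up on the sides stick out 42 mm.
- lock_ring (a joint): turn of the brass lock ring in rad: 0 = fully tight, at its stop; grows anticlockwise seen from above (loosening) to a stop at 1.6; starts tight. Tight, it clamps the knob's stem (0.8 N m to slip); the knob is free once the ring is past 0.3. Turning it takes 0.15 N m, rising to 0.25 over the last 0.3 of tightening. Stays where left. Red paint stripes on ring and panel line up when tight.
- ring_grip (a point): on the vertical ring and knob axis, 24 mm above the panel: height to grip the lock ring. The ring is round knurled brass, 42 mm across (44 over the knurls), from 12 to 30 mm above the panel, over a narrower neck (35 mm wide), so that finger tips may reach below it; grip it across any diameter. It keeps its height as it turns.
- adjuster (a joint): turn of the adjuster knob in rad about the same axis; it grows clockwise seen from above, which raises the pressure. Free, it takes 0.05 N m and stays where it is left. Range 0 to 6.5.
- knob_grip (a point): on the same axis, 54 mm above the panel: height to grip the adjuster knob. The knob is round, black, fluted, 27 mm across (28 over the flutes), from 34 to 62 mm above the panel, 4 mm above the lock ring, with a white line on top; grip it across any diameter. It keeps its height as it turns.
- needle (a joint): reading of the gauge: angle of the black needle in rad, clockwise from the zero of the 270 degree scale. It follows the knob at once: 0.6 rad of needle for each rad of knob.
- needle_tip (a point): tip region of the black needle, 30 mm from the gauge's centre, 8 mm above the panel.
- set_hand (a joint): angle of the red set hand of the gauge in rad, on the same scale as the needle (needle and hand line up when the two are equal). It is under the glass and stays as set.
- set_tip (a point): wide end of the red set hand, 30 mm from the gauge's centre, 8 mm above the panel; its x axis points outwards along the hand, its -y axis is clockwise of it, its z is up.
- outlet_valve (a joint): small valve with a yellow lever (46 mm long, 11 mm wide, up to 25 mm above the panel, lever towards +x of the console) that shuts the outlet: 0 = shut, -1.57 = open.
- hose_plug: loose brass hose plug, 18 mm across, 28 mm tall, standing on the console's panel near its right-hand front corner (seen from the robot), about 105 mm from the knob. Origin: centre of its underside.
- spanner: loose steel spanner, 190 mm long, 8 mm thick, lying on the bench just in front of the console (robot side). Origin: centre of its underside.
- screwdriver: loose screwdriver with an orange handle, 200 mm long, 26 mm thick, lying just beyond the console. Origin: centre of its underside.
- bearing: loose ball bearing, 72 mm across, 20 mm tall, lying on the bench to the left (+y) of the console. Origin: centre of its underside.
- gear: loose dark steel gear, 81 mm across, 36 mm tall, lying on the bench to the right (-y) of the console. Origin: centre of its underside.
- oil_can: loose brown oil can with green cap and handle and a long brass spout, 72 mm across, about 175 mm tall, standing to the right (-y) of the console, behind the gear. Origin: centre of its underside.

How it is judged:
By the outcome, as a careful person would: the job done as asked, in the order asked, and still so for the second after the job is handed in, with the robot touching nothing.
It also fails if it takes over 61 s, if anything falls off the work surface, if the arm or the gripper's body presses on something with over 40 N, if the wrist force passes 120 N, or if a joint passes its speed limit or range.

ROBOT

A 6-joint arm with a two-finger parallel gripper is mounted at the origin on the work surface. World frame = base frame: x ahead of the robot, y to its left, z up, the work surface at z = 0. Lengths are in mm, angles in rad, forces in N, time in s.
With the tool pointing down it reaches from about 350 to 850 mm from the base axis. Payload 8.1 kg.
Tool frame: the origin (TCP) lies at the very end of the fingers, on their centre line; the grasp point (between the pads) lies 19 mm behind it; z points along the fingers, y is the line along which they close (so a half turn about z gives the same grasp; the last joint's range is limited). The gripper opens to 85 mm and grips with 20 to 120 N. Pads are 22 mm wide; open, the fingers measure 114 mm over their backs; the gripper's body (76 mm by 85 mm) begins 54 mm behind the grasp point. The pads swing forward as they close: fully open they stand 13 mm farther back than shut.
Start: joints at [-1.412, 0.13, 1.488, -0, 1.523, -0.085], TCP at [144.855, -582.256, 231.292] pointing down, gripper open.
Joint ranges: [-2.96, 2.96], [-0.89, 2.26], [0.02, 2.5], [-1.34, 4.48], [0, 2.73], [-2.66, 2.66]. Speed limits (rad/s): [2.39, 2.39, 2.79, 3.14, 3.14, 3.14].

INTERFACE

Orientations are given as a unit quaternion [x, y, z, w].
In Python, from rig import manip gives the robot as it stands. The module is installed in compiled form; this text tells all that it offers.
- The arm moves only by the tool carry_out, never from a script. Its argument "targets" is a list of rows, each an object of numbers: "gripper": the finger opening in m, from 0 to 0.0854; "tx", "ty", "tz": the shift along the tool's x, y, z in m; "turn": the turn about the tool's z in rad. In form: [{"gripper": .., "tx": .., "ty": .., "tz": .., "turn": ..}, ...]. A call has 1 to 20 rows; each row is the pose to reach, as a shift and turn from the pose commanded when the call began, along the tool's axes at that moment; what a row does not reach only later rows make up. A row lasts 1/10 s, in which the tool goes at most 50 mm and 8.59 degrees, less where a joint would pass 70% of its speed; a pose out of reach is approached as far as the arm can. A call with a gripper value outside its range is refused whole. The fingers move at their own pace and stop on an object; the grip force is fixed at half the most. Time passes only in rows, so rows that repeat a pose let the fingers close. It gives the time, the measured TCP pose, the force, the opening and the grip force at its end, in the units of the state.
- manip.state(): the state, without advancing time (a new reading comes with each control period).
- manip.snapshot(name): name is "side" or "top"; returns a dict with "color" (420x560x3 uint8, red, green, blue), "mtx" (3x3 intrinsics, pixels), "D" ([k1, k2, p1, p2, k3] as OpenCV has them; the pictures are not rectified), "extrinsics" (4x4, takes a point from camera to world coordinates). Camera axes: x right, y down, z forward; pixel columns grow to the right and rows downward; lengths in mm; the calibration is good to about 2 mm. A picture is of the moment at which its call begins. There is no depth.
- manip.sign_off(): hands the job in; it is judged then, once.
Trained networks look in a picture, given as the dict that the camera call returned (one of the last four; its "shot" number tells which), for a name from the list of things; names that differ only in an ending like _2 or _b are one class to them, and where a whole thing is asked for, a point or a joint stands for the part that bears it (a point fixed in the world has none). Each returns a list of dicts, best first, with "confidence" (0 to 1); they miss things now and then, are a little off and sometimes report something else, mostly with a low value. They report only what shows in the picture. A call takes as long as a camera call.
- manip.recognise(thing, picture): "rect" ([centre column, centre row, width, height] in pixels, round what is visible of it).
The state is a dict: "t": time; "joints": joint angles; "qd": joint speeds; "joint_torque": joint torques, N m; "position": TCP position; "orientation": TCP orientation; "contact_force": force on the tool from outside, world axes, zero at the start; "moment": the same for the moment, N m; "opening": finger opening in mm; "grip_force": force on a finger pad.
Only numpy, scipy, OpenCV 4.12 (cv2) and the standard library are available. Lean on these libraries where they do the work, as an engineer would, in place of code of your own. Each camera call takes 0.05 s, during which the arm holds its last target. There are 200 camera calls.

## Working session

There is one attempt and no reset: what is moved stays moved. The work goes in short steps, Python scripts to look and compute and a tool call to move; the robot and the scene stay as the last step left them, time stands still between calls to the robot, and variables do not carry over. Pictures are saved under pics/ and viewed, at most 10 in all, crops included, and the job is handed in when it is done.

Besides the shell and the picture viewer there is one more tool, called after "Call:" in YAML: its name, and indented under it one key for each argument. carry_out: Moves the arm, as the interface text tells. Its arguments: {"type":"object","properties":{"targets":{"type":"array"}},"required":["targets"]}

```bash
mkdir -p pics; cat > h.py <<'E'
from rig import manip
import numpy as np, cv2
from scipy.spatial.transform import Rotation as R
def ray(p,uv):
    n=cv2.undistortPoints(np.array([[uv]],float),np.array(p["mtx"]),np.array(p["D"]))[0,0]
    T=np.array(p["extrinsics"]); d=T[:3,:3]@[n[0],n[1],1.]; return T[:3,3],d/np.linalg.norm(d)
def atz(p,uv,z):
    o,d=ray(p,uv); return o+d*(z-o[2])/d[2]
def tri(rs):
    A=sum(np.eye(3)-np.outer(d,d) for o,d in rs); b=sum((np.eye(3)-np.outer(d,d))@o for o,d in rs)
    return np.linalg.solve(A,b)
def proj(p,X):
    T=np.linalg.inv(np.array(p["extrinsics"]))
    return cv2.projectPoints(np.array(X,float).reshape(-1,1,3),cv2.Rodrigues(T[:3,:3])[0],T[:3,3],np.array(p["mtx"]),np.array(p["D"]))[0][:,0]
def save(p,n): cv2.imwrite("pics/"+n,p["color"][:,:,::-1])
E
python3 - <<'E'
from h import *
np.set_printoptions(precision=1,suppress=True)
print(manip.state())
P={}
for n in("side","top"):
    p=manip.snapshot(n);save(p,n+"0.png");P[n]=p
    print(n,np.array(p["extrinsics"]),np.array(p["mtx"])[0,0])
    for t in["console","lock_ring","adjuster","needle_tip","set_tip","knob_grip","outlet_valve","hose_plug","spanner","oil_can"]:
        print(t,[(np.round(r["rect"],1),round(r["confidence"],2)) for r in manip.recognise(t,p)[:2]])
a=np.hstack([cv2.resize(P[n]["color"],None,fx=.71,fy=.71) for n in P])
cv2.imwrite("pics/both.png",a[:,:,::-1])
E
```

```text
{'t': 0.0, 'joints': array([-1.4,  0.1,  1.5,  0. ,  1.5, -0.1]), 'qd': array([ 0.,  0., -0., -0., -0., -0.]), 'joint_torque': array([ -0. , -56.9, -50.1,  -0. ,   0. ,   0. ]), 'position': array([ 144.8, -581.7,  230.2]), 'orientation': array([ 1. ,  0.1, -0. , -0. ]), 'contact_force': array([-0.9, -0.2, -0.8]), 'moment': array([ 0., -0., -0.]), 'grip_force': 0.0, 'opening': 85.69783675795587}
side [[   1.    -0.2    0.2  309.6]
 [  -0.3   -0.6    0.8 -749.6]
 [   0.    -0.8   -0.6  739.2]
 [   0.     0.     0.     1. ]] 406.8815388418902
console [(array([301.4, 286.7, 100.3, 129.8]), 0.57)]
lock_ring [(array([301.1, 270.9,  24.4,  19.6]), 0.73), (array([302.9, 287.1, 102.2, 132.5]), 0.69)]
adjuster [(array([298.8, 261.1,  16.4,  14.3]), 0.61)]
needle_tip []
set_tip []
knob_grip [(array([298.4, 259.9,  16.2,  19.7]), 0.55)]
outlet_valve [(array([326.2, 304.2,  27.8,   9.3]), 0.61)]
hose_plug [(array([274.8, 310.5,   4.6,  12.3]), 0.41), (array([299.1, 270.6,  17. ,  13.6]), 0.25)]
spanner [(array([233.5, 309.6,  20. ,  66. ]), 0.91)]
oil_can [(array([378.9, 390. , 128.5,  57.8]), 0.59)]
top [[   0.    -1.     0.2  310.9]
 [  -1.    -0.     0.    34.4]
 [  -0.    -0.2   -1.  1471.2]
 [   0.     0.     0.     1. ]] 512.2248192650733
console [(array([350.4, 217.4, 140.5, 101.4]), 0.64)]
lock_ring [(array([349. , 276.5,  57.7,  27.4]), 0.73), (array([364. , 219.2,  15.2,  16.4]), 0.58)]
adjuster []
needle_tip []
set_tip []
knob_grip [(array([362.9, 215.9,  10.5,   8.8]), 0.47)]
outlet_valve [(array([398.5, 209.4,  10.3,  18.4]), 0.62)]
hose_plug []
spanner [(array([349.9, 276.2,  60.6,  26.1]), 0.86)]
oil_can [(array([449.8, 221.1,  27.5,  26.9]), 0.92), (array([351.1, 274.9,  61.7,  28.7]), 0.64)]
```

View pics/top0.png

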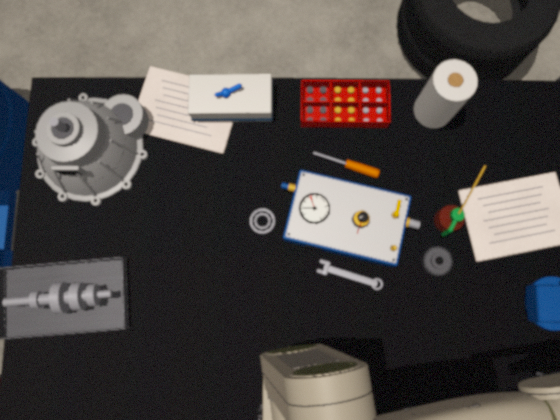

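View pics/side0.png

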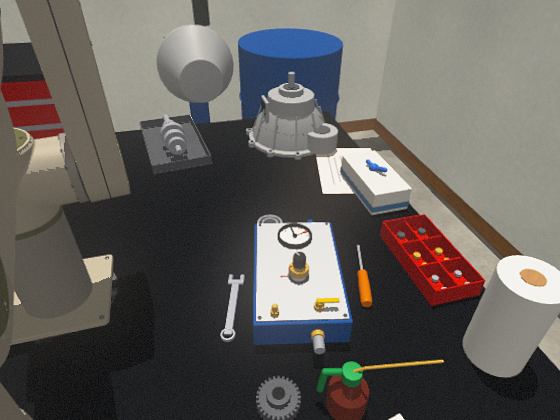

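The top view shows the panel with corners near (301,171), (410,195), (397,263) and (285,239), the knob near (362,218), the gauge at (314,208) and the plug at (393,247). The side view shows the knob at (299,260), the ring at (300,271) and the gauge at (295,236).

```bash
cat > est.py <<'E'
from h import *
np.set_printoptions(precision=2,suppress=True)
def panel(p,roi):
    x0,y0,x1,y1=roi; c=p["color"].astype(int); m=((c.min(2)>130)&(c.max(2)-c.min(2)<40)).astype(np.uint8)
    k=np.zeros_like(m);k[y0:y1,x0:x1]=m[y0:y1,x0:x1]
    cs=cv2.findContours(k,cv2.RETR_EXTERNAL,cv2.CHAIN_APPROX_NONE)[0]; return max(cs,key=cv2.contourArea)[:,0].astype(float)
def pose(p,roi,z=80):
    pts=np.array([atz(p,u,z)[:2] for u in cv2.convexHull(panel(p,roi).astype(np.float32))[:,0]],np.float32)
    return cv2.minAreaRect(pts)
E
python3 - <<'E'
from est import *
T=manip.snapshot("top");S=manip.snapshot("side")
print(pose(T,(270,150,430,280)),pose(S,(245,210,350,325)))
rk=lambda p,t:[r["rect"] for r in manip.recognise(t,p)]
print("ring",rk(T,"lock_ring"),rk(S,"lock_ring")); print("knob",rk(T,"knob_grip"),rk(S,"knob_grip"),rk(S,"adjuster"))
a=cv2.resize(T["color"][185:245,290:405],None,fx=6.9,fy=6.9,interpolation=cv2.INTER_CUBIC)[:300]
b1=cv2.resize(S["color"][220:255,270:320],None,fx=8,fy=8,interpolation=cv2.INTER_CUBIC)[:280,:400]
b2=cv2.resize(S["color"][247:287,270:327],None,fx=7,fy=7,interpolation=cv2.INTER_CUBIC)[:280,:399]
w=800;o=np.zeros((590,w,3),np.uint8);o[:a.shape[0],:min(w,a.shape[1])]=a[:,:w];o[305:305+280,:400]=b1;o[305:305+280,400:799]=b2
cv2.imwrite("pics/zoom.png",o[:,:,::-1])
E
```

```text
((534.084228515625, -118.7982177734375), (311.2649841308594, 190.3392333984375), 76.89710998535156) ((533.1177978515625, -103.992919921875), (340.18231201171875, 186.80859375), 76.74523162841797)
ring [[364.4, 217.9, 16.0, 19.3]] [[298.8, 272.6, 22.7, 13.5]]
knob [[363.2, 216.1, 10.0, 4.0]] [[298.2, 260.1, 16.9, 21.3]] [[298.4, 259.8, 16.5, 14.2]]
```

View pics/zoom.png

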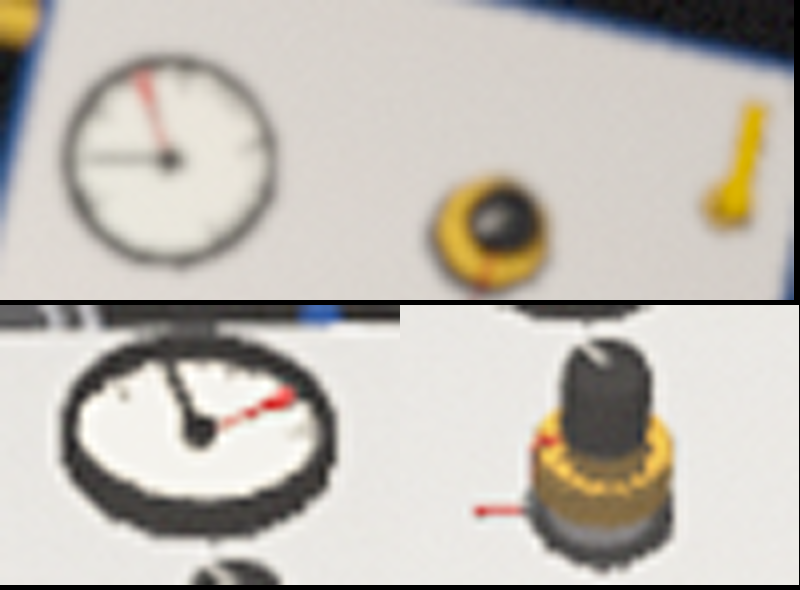

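The zoom shows, in the top view, the gauge centre at crop (169,159), needle tip at (88,158) and red hand tip at (142,76). In the side view, the centre is at (200,432), the needle tip at (166,360) and the red tip at (289,397). Ring and panel stripes line up.

```bash
python3 - <<'E'
from est import *
T=manip.snapshot("top");S=manip.snapshot("side")
f=6.9
t=lambda x,y:(290+(x+.5)/f-.5,185+(y+.5)/f-.5)
s1=lambda x,y:(270+(x+.5)/8-.5,220+(y-305+.5)/8-.5)
s2=lambda x,y:(270+(x-400+.5)/7-.5,247+(y-305+.5)/7-.5)
print("knobtop",tri([ray(T,t(503,215)),ray(S,s2(604,354))]),atz(T,t(503,215),142),atz(S,s2(604,354),142))
print("ringtop",tri([ray(T,t(490,232)),ray(S,s2(603,447))]),atz(T,t(490,232),110),atz(S,s2(603,447),110))
g=[atz(T,t(169,159),88),atz(S,s1(200,432),88)];print("gauge",g,tri([ray(T,t(169,159)),ray(S,s1(200,432))]))
for p,c,n,h,fn in((T,(169,159),(88,158),(142,76),t),(S,(200,432),(166,360),(289,397),s1)):
    C,N,H=[atz(p,fn(*q),88)[:2] for q in(c,n,h)]
    a=lambda v:np.degrees(np.arctan2(v[1],v[0]))
    print("needle",a(N-C),"hand",a(H-C),"cw diff",a(N-C)-a(H-C))
st=manip.state();Rm=R.from_quat(st["orientation"]).as_matrix();print(Rm)
E
```

```text
knobtop [ 523.13 -151.52  144.66] [ 525.5  -152.26  142.  ] [ 522.07 -148.88  142.  ]
ringtop [ 523.42 -152.01  105.22] [ 523.92 -151.59  110.  ] [ 520.53 -156.52  110.  ]
gauge [array([555.48, -27.61,  88.  ]), array([550.93, -30.24,  88.  ])] [553.94 -27.38  85.47]
needle 89.82408666913436 hand 17.862027982688144 cw diff 71.96205868644621
needle 90.23012853663623 hand 15.513874148371304 cw diff 74.71625438826493
[[ 0.97  0.24  0.  ]
 [ 0.24 -0.97 -0.  ]
 [ 0.    0.   -1.  ]]
```

Call:
carry_out:
  targets:
    - {"gripper":0.085,"tx":0,"ty":0,"tz":-0.05,"turn":0}
    - {"gripper":0.085,"tx":0.471,"ty":-0.326,"tz":-0.05,"turn":0}
    - {"gripper":0.085,"tx":0.471,"ty":-0.326,"tz":-0.05,"turn":0}
    - {"gripper":0.085,"tx":0.471,"ty":-0.326,"tz":-0.05,"turn":0}
    - {"gripper":0.085,"tx":0.471,"ty":-0.326,"tz":-0.05,"turn":0}
    - {"gripper":0.085,"tx":0.471,"ty":-0.326,"tz":-0.05,"turn":0}
    - {"gripper":0.085,"tx":0.471,"ty":-0.326,"tz":-0.05,"turn":0}
    - {"gripper":0.085,"tx":0.471,"ty":-0.326,"tz":-0.05,"turn":0}
    - {"gripper":0.085,"tx":0.471,"ty":-0.326,"tz":-0.05,"turn":0}
    - {"gripper":0.085,"tx":0.471,"ty":-0.326,"tz":-0.05,"turn":0}
    - {"gripper":0.085,"tx":0.471,"ty":-0.326,"tz":-0.05,"turn":0}
    - {"gripper":0.085,"tx":0.471,"ty":-0.326,"tz":-0.05,"turn":0}
    - {"gripper":0.085,"tx":0.471,"ty":-0.326,"tz":-0.05,"turn":0}
    - {"gripper":0.085,"tx":0.471,"ty":-0.326,"tz":-0.05,"turn":0}
    - {"gripper":0.085,"tx":0.471,"ty":-0.326,"tz":-0.05,"turn":0}
    - {"gripper":0.085,"tx":0.471,"ty":-0.326,"tz":-0.05,"turn":0}
    - {"gripper":0.085,"tx":0.471,"ty":-0.326,"tz":-0.05,"turn":0}
    - {"gripper":0.085,"tx":0.471,"ty":-0.326,"tz":-0.05,"turn":0}

```text
t: 3.35
position: [522.8, -153.2, 281.5]
orientation: [0.993, 0.121, 0.0, 0.0]
contact_force: [0.4, 0.4, 0.2]
opening: 84.8
grip_force: 0.0
```

Call:
carry_out:
  targets:
    - {"gripper":0.085,"tx":0,"ty":0,"tz":0.05,"turn":0}
    - {"gripper":0.085,"tx":0,"ty":0,"tz":0.09,"turn":0}
    - {"gripper":0.085,"tx":0,"ty":0,"tz":0.12,"turn":0}
    - {"gripper":0.085,"tx":0,"ty":0,"tz":0.15,"turn":0}
    - {"gripper":0.085,"tx":0,"ty":0,"tz":0.17,"turn":0}
    - {"gripper":0.085,"tx":0,"ty":0,"tz":0.185,"turn":0}
    - {"gripper":0.085,"tx":0,"ty":0,"tz":0.197,"turn":0}
    - {"gripper":0.085,"tx":0,"ty":0,"tz":0.197,"turn":0}

```text
t: 4.15
position: [522.3, -152.1, 82.9]
orientation: [0.993, 0.121, -0.001, -0.001]
contact_force: [-0.9, 0.3, 0.2]
opening: 85.2
grip_force: 0.0
```

```bash
python3 - <<'E'
from h import *
s=manip.snapshot("side");st=manip.state();print(st["position"],st["contact_force"])
c=s["color"][200:320,230:370];cv2.imwrite("pics/d1.png",cv2.resize(c,None,fx=5,fy=5,interpolation=cv2.INTER_CUBIC)[:,:,::-1])
E
```

```text
[ 523.02700617 -152.29096406   84.13469463] [-0.23251653 -0.03606466  0.54651234]
```

View pics/d1.png

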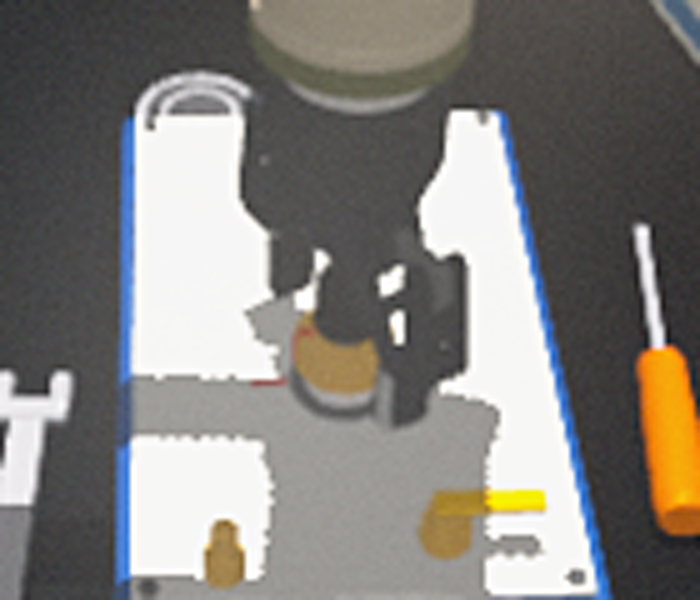

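The fingers straddle the ring: the near finger is at crop (405,400) and the far one at (290,270), with the ring at (335,365) between them. Closing.

Call:
carry_out:
  targets:
    - {"gripper":0.05,"tx":0,"ty":0,"tz":0,"turn":0}
    - {"gripper":0.05,"tx":0,"ty":0,"tz":0,"turn":0}
    - {"gripper":0.05,"tx":0,"ty":0,"tz":0,"turn":0}
    - {"gripper":0.05,"tx":0,"ty":0,"tz":0,"turn":0}
    - {"gripper":0.04,"tx":0,"ty":0,"tz":0,"turn":0}
    - {"gripper":0.04,"tx":0,"ty":0,"tz":0,"turn":0}
    - {"gripper":0.035,"tx":0,"ty":0,"tz":0,"turn":0}
    - {"gripper":0.03,"tx":0,"ty":0,"tz":0,"turn":0}
    - {"gripper":0.03,"tx":0,"ty":0,"tz":0,"turn":0}

```text
t: 5.1
position: [523.7, -152.9, 85.2]
orientation: [0.993, 0.122, 0.0, 0.001]
contact_force: [-1.5, -2.9, 5.3]
opening: 40.2
grip_force: 59.7
```

Call:
carry_out:
  targets:
    - {"gripper":0.03,"tx":0,"ty":0,"tz":0,"turn":-0.1}
    - {"gripper":0.03,"tx":0,"ty":0,"tz":0,"turn":-0.2}
    - {"gripper":0.03,"tx":0,"ty":0,"tz":0,"turn":-0.3}
    - {"gripper":0.03,"tx":0,"ty":0,"tz":0,"turn":-0.4}
    - {"gripper":0.03,"tx":0,"ty":0,"tz":0,"turn":-0.5}
    - {"gripper":0.03,"tx":0,"ty":0,"tz":0,"turn":-0.6}
    - {"gripper":0.03,"tx":0,"ty":0,"tz":0,"turn":-0.7}
    - {"gripper":0.03,"tx":0,"ty":0,"tz":0,"turn":-0.7}
    - {"gripper":0.03,"tx":0,"ty":0,"tz":0,"turn":-0.7}

```text
t: 6.0
position: [523.5, -152.5, 85.2]
orientation: [0.891, 0.455, 0.0, 0.0]
contact_force: [-3.4, -2.1, 7.8]
opening: 40.3
grip_force: 59.8
```

```bash
python3 -c "
from h import *
s=manip.state();print(s['joints'],s['moment'],s['contact_force'],s['opening'])"
```

```text
[-3.77315190e-01  1.02860357e-01  1.79328704e+00 -3.85143856e-04
  1.24472442e+00  2.49481498e-01] [-0.23256752  0.39992642  0.16423218] [-3.37858113 -2.06842188  7.83348069] 40.336671873138464
```

Call:
carry_out:
  targets:
    - {"gripper":0.07,"tx":0,"ty":0,"tz":0,"turn":0}
    - {"gripper":0.07,"tx":0,"ty":0,"tz":0,"turn":0}
    - {"gripper":0.07,"tx":0,"ty":0,"tz":0,"turn":0}
    - {"gripper":0.07,"tx":0,"ty":0,"tz":0,"turn":0}
    - {"gripper":0.07,"tx":0,"ty":0,"tz":-0.016,"turn":0}
    - {"gripper":0.07,"tx":0,"ty":0,"tz":-0.032,"turn":0}
    - {"gripper":0.07,"tx":0,"ty":0,"tz":-0.032,"turn":-0.12}
    - {"gripper":0.07,"tx":0,"ty":0,"tz":-0.032,"turn":-0.24}
    - {"gripper":0.07,"tx":0,"ty":0,"tz":-0.032,"turn":-0.36}
    - {"gripper":0.07,"tx":0,"ty":0,"tz":-0.032,"turn":-0.48}
    - {"gripper":0.07,"tx":0,"ty":0,"tz":-0.032,"turn":-0.6}
    - {"gripper":0.07,"tx":0,"ty":0,"tz":-0.032,"turn":-0.72}
    - {"gripper":0.05,"tx":0,"ty":0,"tz":-0.032,"turn":-0.84}
    - {"gripper":0.04,"tx":0,"ty":0,"tz":-0.032,"turn":-0.9}
    - {"gripper":0.035,"tx":0,"ty":0,"tz":-0.032,"turn":-0.9}
    - {"gripper":0.03,"tx":0,"ty":0,"tz":-0.032,"turn":-0.9}
    - {"gripper":0.025,"tx":0,"ty":0,"tz":-0.032,"turn":-0.9}
    - {"gripper":0.015,"tx":0,"ty":0,"tz":-0.032,"turn":-0.9}
    - {"gripper":0.015,"tx":0,"ty":0,"tz":-0.032,"turn":-0.9}
    - {"gripper":0.015,"tx":0,"ty":0,"tz":-0.032,"turn":-0.9}

```text
t: 8.0
position: [522.9, -152.3, 116.5]
orientation: [0.605, 0.796, -0.0, -0.0]
contact_force: [-5.0, -0.2, 5.4]
opening: 25.1
grip_force: 58.6
```

```bash
python3 - <<'E'
from h import *
s=manip.snapshot("side");t=manip.snapshot("top");st=manip.state();print(st["joints"][5],st["position"],st["contact_force"],st["opening"],st["grip_force"])
a=cv2.resize(s["color"][215:315,240:340],(400,400),interpolation=cv2.INTER_CUBIC);b=cv2.resize(t["color"][180:250,290:360],(400,400),interpolation=cv2.INTER_CUBIC)
cv2.imwrite("pics/d2.png",np.hstack([a,b])[:,:,::-1])
E
```

```text
-0.6493280263774808 [ 522.87534628 -152.27217623  116.53297602] [-4.63727792  0.33688621  5.69405762] 25.293162317336765 58.62269639968872
```

View pics/d2.png

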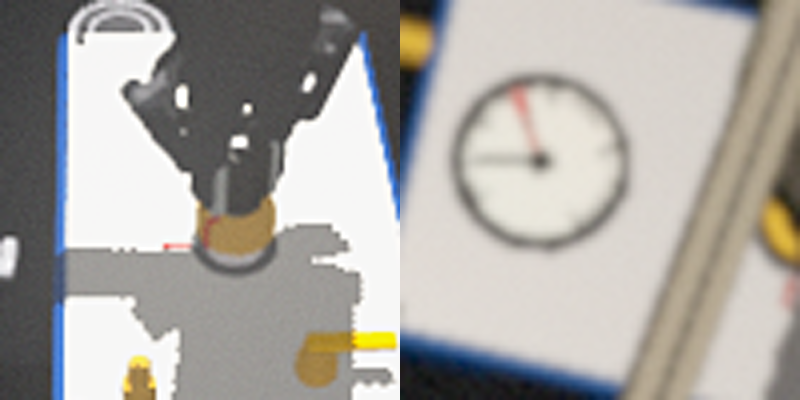

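The knob is gripped. The ring stripe at left crop (208,228) has moved off the panel stripe, so the ring has turned. The gauge shows clearly in the top view at crop (540,160), with the needle still at its starting angle.

Call:
carry_out:
  targets:
    - {"gripper":0.015,"tx":0,"ty":0,"tz":0,"turn":0.1}
    - {"gripper":0.015,"tx":0,"ty":0,"tz":0,"turn":0.22}
    - {"gripper":0.015,"tx":0,"ty":0,"tz":0,"turn":0.34}
    - {"gripper":0.015,"tx":0,"ty":0,"tz":0,"turn":0.46}
    - {"gripper":0.015,"tx":0,"ty":0,"tz":0,"turn":0.58}
    - {"gripper":0.015,"tx":0,"ty":0,"tz":0,"turn":0.7}
    - {"gripper":0.015,"tx":0,"ty":0,"tz":0,"turn":0.82}
    - {"gripper":0.015,"tx":0,"ty":0,"tz":0,"turn":0.94}
    - {"gripper":0.015,"tx":0,"ty":0,"tz":0,"turn":1.06}
    - {"gripper":0.015,"tx":0,"ty":0,"tz":0,"turn":1.18}
    - {"gripper":0.015,"tx":0,"ty":0,"tz":0,"turn":1.3}
    - {"gripper":0.015,"tx":0,"ty":0,"tz":0,"turn":1.42}
    - {"gripper":0.015,"tx":0,"ty":0,"tz":0,"turn":1.54}
    - {"gripper":0.015,"tx":0,"ty":0,"tz":0,"turn":1.65}
    - {"gripper":0.015,"tx":0,"ty":0,"tz":0,"turn":1.65}
    - {"gripper":0.015,"tx":0,"ty":0,"tz":0,"turn":1.65}

```text
t: 9.7
position: [523.7, -152.9, 116.6]
orientation: [0.995, 0.098, 0.001, 0.001]
contact_force: [2.2, -5.3, 0.9]
opening: 25.2
grip_force: 58.9
```

```bash
cat > needle.py <<'E'
from h import *
G=np.array([554.5,-27.8,88.])
def measure(n=6):
    "needle and hand angle (deg, world) from averaged top pictures"
    ps=[manip.snapshot("top") for _ in range(n)]; im=np.mean([p["color"].astype(float) for p in ps],0).astype(np.float32)
    p=ps[0]; m=np.linspace(-45,45,361); X,Y=np.meshgrid(m,m)
    def rect(c):
        W=np.stack([c[0]+X,c[1]+Y,np.full_like(X,88)],-1).reshape(-1,3)
        u=proj(p,W).astype(np.float32).reshape(361,361,2); return cv2.remap(im,u[...,0],u[...,1],cv2.INTER_CUBIC)
    c=G.copy()
    for _ in range(3):   # centre from the pale dial
        r=rect(c); k=(r.min(2)>110)&(np.hypot(X,Y)<38); 
        h=cv2.convexHull(np.argwhere(k).astype(np.float32)); (a,b),(rad)=cv2.minEnclosingCircle(h)[0],cv2.minEnclosingCircle(h)[1]
        break
    th=np.radians(np.arange(0,360,.25)); rr=np.arange(13,27,.5)
    def prof(c):
        r=rect(c); mx=((rr[None]*np.cos(th)[:,None])+45)*4; my=((rr[None]*np.sin(th)[:,None])+45)*4
        return cv2.remap(r,mx.astype(np.float32),my.astype(np.float32),cv2.INTER_LINEAR).mean(1)
    q=prof(c); red=q[:,0]-q[:,1]; dark=np.median(q[:,0])-q[:,0]
    def peak(v):
        i=v.argmax(); d=(np.arange(-60,61)+i)%1440; w=np.clip(v[d]-.4*v[i],0,None); return ((np.arange(-60,61)*w).sum()/w.sum()+i)*.25,v[i]
    return peak(dark),peak(red),im,p
E
python3 - <<'E'
from needle import *
n,r,im,p=measure();st=manip.state()
print(n,r,(n[0]-r[0]),st["joints"][5],st["contact_force"],st["moment"],st["t"])
a=cv2.resize(im[190:226,296:332].astype(np.uint8),(560,560),interpolation=cv2.INTER_CUBIC);cv2.imwrite("pics/d3.png",a[:,:,::-1])
E
```

```text
(np.float64(28.503812832845174), np.float32(54.63472)) (np.float64(21.4842077471825), np.float32(43.763535)) 7.0196050856626755 0.9973811120378346 [ 2.50426884 -5.28797808  0.21122151] [-1.00711866 -0.41659922  0.05680776] 10.0
```

View pics/d3.png

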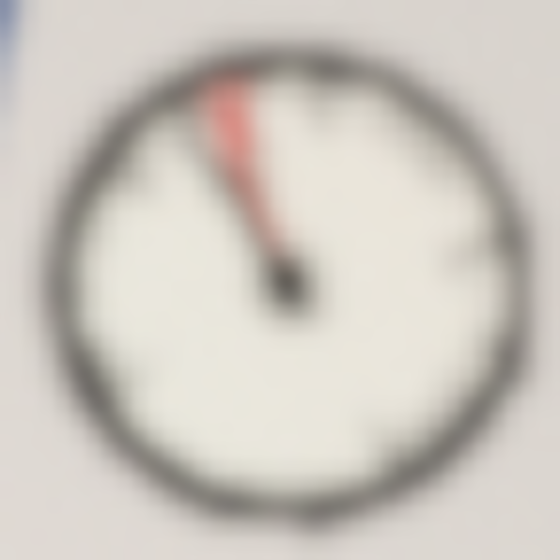

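The gauge centre is at (290,288), the red hand tip at (228,105) and the needle just anticlockwise of it, around (190,125). The needle is about 12–14° short. For a clean absolute difference I'll measure the saved start picture, where the two are well apart.

```bash
cat > n2.py <<'E'
from h import *
m=np.linspace(-45,45,361); X,Y=np.meshgrid(m,m); th=np.radians(np.arange(0,360,.25))
def rectify(im,p,c,z=88):
    u=proj(p,np.stack([c[0]+X,c[1]+Y,np.full_like(X,z)],-1).reshape(-1,3)).astype(np.float32).reshape(361,361,2)
    return cv2.remap(im.astype(np.float32),u[...,0],u[...,1],cv2.INTER_CUBIC)
def centred(im,p,c,z=88):
    c=np.array(c,float)
    for _ in range(4):
        r=rectify(im,p,c,z); w=np.clip(140-r[...,0],0,None)*(np.hypot(X,Y)<6); c+=[(w*X).sum()/w.sum(),(w*Y).sum()/w.sum()]
    return r,c
def profile(r,r0,r1):
    rr=np.arange(r0,r1,.5); mx=(rr*np.cos(th)[:,None]+45)*4; my=(rr*np.sin(th)[:,None]+45)*4
    return cv2.remap(r,mx.astype(np.float32),my.astype(np.float32),cv2.INTER_LINEAR).mean(1)
def peak(v,h=48):
    i=v.argmax(); k=np.arange(-h,h+1); w=np.clip(v[(k+i)%1440]-.3*v[i],0,None); return ((k*w).sum()/w.sum()+i)*.25
E
python3 - <<'E'
from n2 import *
p=manip.snapshot("top"); S=manip.snapshot("side")
for nm,q,g in(("top",p,(554.5,-27.8)),("side",S,(551,-29.5))):
    im=cv2.imread(f"pics/{nm}0.png")[:,:,::-1]
    r,c=centred(im,q,g)
    for a,b in((12,20),(16,26),(20,28)):
        v=profile(r,a,b); red=v[:,0]-v[:,1]; dk=np.median(v[:,0])-v[:,0]; print(nm,c,a,peak(dk),peak(red),peak(dk)-peak(red))
E
```

```text
top [555.20075918 -27.51891784] 12 88.57968692204659 19.086632931927355 69.49305399011924
top [555.20075918 -27.51891784] 16 88.88672231582402 18.908288232283315 69.9784340835407
top [555.20075918 -27.51891784] 20 89.15069125478472 18.803667731381527 70.3470235234032
side [551.26136236 -28.53656376] 12 92.57313132985192 10.014669481242047 82.55846184860987
side [551.26136236 -28.53656376] 16 92.19357842885861 11.954643934408587 80.23893449445004
side [551.26136236 -28.53656376] 20 91.97074848499118 12.432760861675192 79.53798762331598
```

Call:
carry_out:
  targets:
    - {"gripper":0.015,"tx":0,"ty":0,"tz":0,"turn":0.1}
    - {"gripper":0.015,"tx":0,"ty":0,"tz":0,"turn":0.2}
    - {"gripper":0.015,"tx":0,"ty":0,"tz":0,"turn":0.28}
    - {"gripper":0.015,"tx":0,"ty":0,"tz":0,"turn":0.32}
    - {"gripper":0.015,"tx":0,"ty":0,"tz":0,"turn":0.32}
    - {"gripper":0.015,"tx":0,"ty":0,"tz":0,"turn":0.32}

```text
t: 10.7
position: [523.7, -153.1, 116.6]
orientation: [0.998, -0.062, 0.001, 0.001]
contact_force: [2.1, -6.2, -1.0]
opening: 25.4
grip_force: 59.0
```

```bash
cat > look.py <<'E'
from n2 import *
import sys
ps=[manip.snapshot("top") for _ in range(8)]; im=np.mean([p["color"].astype(float) for p in ps],0)
im0=cv2.imread("pics/top0.png")[:,:,::-1]; p=ps[0]
r,c=centred(im,p,(555.2,-27.5)); r=rectify(im,p,(555.2,-27.5)); r0=rectify(im0,p,(555.2,-27.5))
for a,b in((14,20),(20,28)):
    v=profile(r,a,b);v0=profile(r0,a,b); g=lambda v:np.median(v[:,1])-v[:,1]
    # green: both hands dark; red channel: only needle
    print(a,"red",peak(v[:,0]-v[:,1]),"dark(R)",peak(np.median(v[:,0])-v[:,0]),"hand alone in R at start",(np.median(v0[:,0])-v0[:,0])[60:100:4].round())
    i=slice(0,200,8); print(np.stack([np.arange(0,50,2),(np.median(v[:,0])-v[:,0])[i],(v[:,0]-v[:,1])[i]]).round().astype(int))
st=manip.state();print(c,st["joints"][5],st["t"],st["moment"][2])
sh=np.rot90(np.clip(r,0,255).astype(np.uint8)[:,:,::-1],1) # rough orientation
cv2.imwrite(sys.argv[1],cv2.resize(r.clip(0,255).astype(np.uint8),(540,540))[:,:,::-1])
E
python3 look.py pics/d4.png
```

```text
14 red 16.516422002325104 dark(R) 20.91729730198192 hand alone in R at start [18. 18. 19. 19. 19. 19. 18. 18. 17. 16.]
[[ 0  2  4  6  8 10 12 14 16 18 20 22 24 26 28 30 32 34 36 38 40 42 44 46
  48]
 [ 5  8 11 14 18 24 31 37 43 47 49 49 46 42 37 31 25 20 15 11  8  6  4  3
   2]
 [ 6  6  7  7  8  8  9 10 10 10 10  9  8  7  6  5  5  4  4  3  3  3  3  3
   3]]
20 red 16.86267527726264 dark(R) 20.211313760472095 hand alone in R at start [18. 19. 19. 18. 18. 17. 16. 15. 13. 12.]
[[ 0  2  4  6  8 10 12 14 16 18 20 22 24 26 28 30 32 34 36 38 40 42 44 46
  48]
 [ 3  4  6  9 14 20 26 33 40 45 47 47 43 36 28 20 13  8  5  3  2  1  0  0
   1]
 [ 6  6  6  8 11 14 18 23 26 26 24 19 14  9  7  5  5  4  4  4  4  4  4  4
   3]]
[555.04693311 -27.41852923] 1.3174518041634906 11.1 -0.07948828391458651
```

View pics/d4.png

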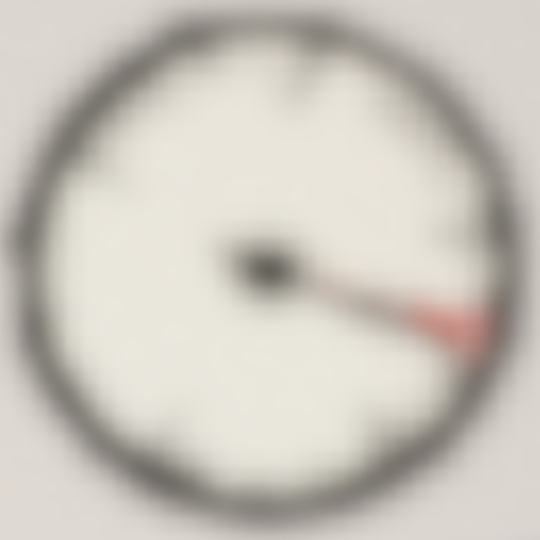

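```bash
cat > fit.py <<'E'
from n2 import *
from scipy.optimize import least_squares
ps=[manip.snapshot("top") for _ in range(4)]; im=np.mean([p["color"].astype(float) for p in ps],0); p=ps[0]
im0=cv2.imread("pics/top0.png")[:,:,::-1]
for c in((555.2,-27.5),(554.6,-27.8)):
  r=rectify(im,p,c); r0=rectify(im0,p,c); a=np.arange(-20,61,.25); A=np.arange(0,360,.25)
  for lo,hi in((12,20),(16,27),(20,28)):
    v,v0=profile(r,lo,hi),profile(r0,lo,hi); bg=np.median(v,0);d,d0=bg-v,np.median(v0,0)-v0
    n0=peak(d0[:,0]); h0=peak(v0[:,0]-v0[:,1]); at=lambda D,x:np.stack([np.interp(x%360,A,D[:,k]) for k in range(3)],1)
    H=at(d0,a); H[(a<h0-25)|(a>h0+25)]=0
    def f(q):
        x=a-q[0]; N=at(d0,x+n0)*(np.abs(x)<20)[:,None]; cov=q[1]*np.clip(N[:,:1]/d0[:,0].max(),0,1)
        return (H*(1-cov)+q[2]*N-at(d,a)).ravel()
    s=[least_squares(f,[g,.5,1],bounds=([-5,0,.2],[50,1.5,1.5])) for g in(14,19,24)]; b=min(s,key=lambda s:s.cost)
    print(c,lo,"start needle",n0.round(2),"hand",h0.round(2),"needle now",b.x.round(2),"short by",(b.x[0]-h0).round(2),"rms",np.sqrt(np.mean(b.fun**2)).round(1))
E
python3 fit.py
```

```text
(555.2, -27.5) 12 start needle 88.58 hand 19.06 needle now [22.28  0.52  0.84] short by 3.22 rms 2.6
(555.2, -27.5) 16 start needle 88.91 hand 18.8 needle now [21.52  0.46  0.93] short by 2.72 rms 2.1
(555.2, -27.5) 20 start needle 89.15 hand 18.76 needle now [21.19  0.44  0.93] short by 2.43 rms 2.3
(554.6, -27.8) 12 start needle 86.25 hand 19.48 needle now [22.34  0.51  0.8 ] short by 2.85 rms 2.6
(554.6, -27.8) 16 start needle 87.26 hand 19.08 needle now [21.8   0.47  0.92] short by 2.73 rms 2.1
(554.6, -27.8) 20 start needle 87.68 hand 18.98 needle now [21.44  0.46  0.94] short by 2.46 rms 2.2
```

Call:
carry_out:
  targets:
    - {"gripper":0.015,"tx":0,"ty":0,"tz":0,"turn":0.03}
    - {"gripper":0.015,"tx":0,"ty":0,"tz":0,"turn":0.055}
    - {"gripper":0.015,"tx":0,"ty":0,"tz":0,"turn":0.07}
    - {"gripper":0.015,"tx":0,"ty":0,"tz":0,"turn":0.07}
    - {"gripper":0.015,"tx":0,"ty":0,"tz":0,"turn":0.07}

```text
t: 11.8
position: [523.7, -153.1, 116.6]
orientation: [0.995, -0.097, 0.001, 0.001]
contact_force: [2.6, -7.0, -0.2]
opening: 25.3
grip_force: 59.0
```

```bash
python3 fit.py; python3 -c "
from h import *
s=manip.state();print(s['joints'],s['t'],s['contact_force'])"
```

```text
(555.2, -27.5) 12 start needle 88.58 hand 19.06 needle now [19.08  0.73  0.74] short by 0.02 rms 2.9
(555.2, -27.5) 16 start needle 88.91 hand 18.8 needle now [18.98  0.62  0.85] short by 0.17 rms 2.6
(555.2, -27.5) 20 start needle 89.15 hand 18.76 needle now [19.    0.61  0.99] short by 0.24 rms 2.6
(554.6, -27.8) 12 start needle 86.25 hand 19.48 needle now [19.35  0.74  0.74] short by -0.13 rms 2.9
(554.6, -27.8) 16 start needle 87.26 hand 19.08 needle now [19.24  0.62  0.82] short by 0.17 rms 2.6
(554.6, -27.8) 20 start needle 87.68 hand 18.98 needle now [19.3   0.62  0.96] short by 0.32 rms 2.5
[-3.77731282e-01  6.75456746e-02  1.76935304e+00 -1.04803980e-03
  1.30292819e+00  1.38743062e+00] 12.0 [ 1.81033292 -6.78830471 -0.29362716]
```

Call:
carry_out:
  targets:
    - {"gripper":0.04,"tx":0,"ty":0,"tz":0,"turn":0}
    - {"gripper":0.075,"tx":0,"ty":0,"tz":0,"turn":0}
    - {"gripper":0.075,"tx":0,"ty":0,"tz":0,"turn":0}
    - {"gripper":0.075,"tx":0,"ty":0,"tz":0,"turn":0}
    - {"gripper":0.075,"tx":0,"ty":0,"tz":0,"turn":0}
    - {"gripper":0.075,"tx":0,"ty":0,"tz":0,"turn":0}
    - {"gripper":0.075,"tx":0,"ty":0,"tz":0,"turn":-0.12}
    - {"gripper":0.075,"tx":0,"ty":0,"tz":0,"turn":-0.24}
    - {"gripper":0.075,"tx":0,"ty":0,"tz":0,"turn":-0.36}
    - {"gripper":0.075,"tx":0,"ty":0,"tz":0,"turn":-0.48}
    - {"gripper":0.075,"tx":0,"ty":0,"tz":0,"turn":-0.6}
    - {"gripper":0.075,"tx":0,"ty":0,"tz":0,"turn":-0.72}
    - {"gripper":0.075,"tx":0,"ty":0,"tz":0,"turn":-0.84}
    - {"gripper":0.075,"tx":0,"ty":0,"tz":0,"turn":-0.96}
    - {"gripper":0.075,"tx":0,"ty":0,"tz":0,"turn":-1.08}
    - {"gripper":0.075,"tx":0,"ty":0,"tz":0,"turn":-1.14}
    - {"gripper":0.075,"tx":0,"ty":0,"tz":0.016,"turn":-1.14}
    - {"gripper":0.075,"tx":0,"ty":0,"tz":0.032,"turn":-1.14}
    - {"gripper":0.075,"tx":0,"ty":0,"tz":0.032,"turn":-1.14}

```text
t: 13.9
position: [521.4, -151.5, 81.9]
orientation: [0.891, 0.455, -0.001, -0.002]
contact_force: [-0.4, 1.0, -0.8]
opening: 74.8
grip_force: 0.0
```

```bash
python3 fit.py; python3 -c "
from h import *
s=manip.state();print(s['joints'],s['t'],s['contact_force'],s['position'])"
```

```text
(555.2, -27.5) 12 start needle 88.58 hand 19.06 needle now [19.    0.72  0.72] short by -0.06 rms 3.0
(555.2, -27.5) 16 start needle 88.91 hand 18.8 needle now [18.94  0.61  0.84] short by 0.13 rms 2.6
(555.2, -27.5) 20 start needle 89.15 hand 18.76 needle now [19.    0.62  0.98] short by 0.24 rms 2.6
(554.6, -27.8) 12 start needle 86.25 hand 19.48 needle now [19.25  0.73  0.73] short by -0.23 rms 2.9
(554.6, -27.8) 16 start needle 87.26 hand 19.08 needle now [19.21  0.61  0.81] short by 0.14 rms 2.6
(554.6, -27.8) 20 start needle 87.68 hand 18.98 needle now [19.26  0.62  0.95] short by 0.29 rms 2.5
[-3.77147780e-01  1.02999141e-01  1.79290863e+00  4.20877895e-05
  1.24439866e+00  2.49837761e-01] 14.1 [0.02485817 0.33669349 0.06682678] [ 523.84062733 -152.41205572   85.30715529]
```

Needle stays put. Same pose as when the ring was released; grip and tighten.

Call:
carry_out:
  targets:
    - {"gripper":0.05,"tx":0,"ty":0,"tz":0,"turn":0}
    - {"gripper":0.05,"tx":0,"ty":0,"tz":0,"turn":0}
    - {"gripper":0.05,"tx":0,"ty":0,"tz":0,"turn":0}
    - {"gripper":0.04,"tx":0,"ty":0,"tz":0,"turn":0}
    - {"gripper":0.035,"tx":0,"ty":0,"tz":0,"turn":0}
    - {"gripper":0.03,"tx":0,"ty":0,"tz":0,"turn":0}
    - {"gripper":0.03,"tx":0,"ty":0,"tz":0,"turn":0}
    - {"gripper":0.03,"tx":0,"ty":0,"tz":0,"turn":0.1}
    - {"gripper":0.03,"tx":0,"ty":0,"tz":0,"turn":0.2}
    - {"gripper":0.03,"tx":0,"ty":0,"tz":0,"turn":0.3}
    - {"gripper":0.03,"tx":0,"ty":0,"tz":0,"turn":0.4}
    - {"gripper":0.03,"tx":0,"ty":0,"tz":0,"turn":0.5}
    - {"gripper":0.03,"tx":0,"ty":0,"tz":0,"turn":0.6}
    - {"gripper":0.03,"tx":0,"ty":0,"tz":0,"turn":0.65}
    - {"gripper":0.03,"tx":0,"ty":0,"tz":0,"turn":0.68}
    - {"gripper":0.03,"tx":0,"ty":0,"tz":0,"turn":0.68}

```text
t: 15.7
position: [523.9, -152.8, 84.9]
orientation: [0.991, 0.131, 0.001, 0.001]
contact_force: [1.2, -4.0, 4.5]
opening: 40.4
grip_force: 60.0
```

```bash
python3 -c "
from h import *
s=manip.state();print(s['joints'],s['t'],s['contact_force'],s['moment'],s['opening'])"; python3 fit.py
```

```text
[-3.77487353e-01  1.03395731e-01  1.79319086e+00 -5.31949488e-04
  1.24314403e+00  9.29997893e-01] 15.7 [ 1.24535332 -4.04100431  4.51672502] [-0.59179409 -0.1798608  -0.11678525] 40.39963954024539
(555.2, -27.5) 12 start needle 88.58 hand 19.06 needle now [19.08  0.72  0.73] short by 0.02 rms 3.0
(555.2, -27.5) 16 start needle 88.91 hand 18.8 needle now [18.91  0.61  0.84] short by 0.1 rms 2.7
(555.2, -27.5) 20 start needle 89.15 hand 18.76 needle now [18.96  0.61  0.98] short by 0.2 rms 2.7
(554.6, -27.8) 12 start needle 86.25 hand 19.48 needle now [19.35  0.72  0.74] short by -0.13 rms 3.0
(554.6, -27.8) 16 start needle 87.26 hand 19.08 needle now [19.15  0.61  0.81] short by 0.07 rms 2.7
(554.6, -27.8) 20 start needle 87.68 hand 18.98 needle now [19.18  0.62  0.95] short by 0.2 rms 2.6
```

Go on to the stop, pressing slightly beyond it.

Call:
carry_out:
  targets:
    - {"gripper":0.03,"tx":0,"ty":0,"tz":0,"turn":0.02}
    - {"gripper":0.03,"tx":0,"ty":0,"tz":0,"turn":0.04}
    - {"gripper":0.03,"tx":0,"ty":0,"tz":0,"turn":0.06}
    - {"gripper":0.03,"tx":0,"ty":0,"tz":0,"turn":0.06}

```text
t: 16.3
position: [524.7, -152.7, 85.0]
orientation: [0.995, 0.102, 0.002, 0.001]
contact_force: [6.3, -4.4, 1.0]
opening: 40.0
grip_force: 62.3
```

```bash
python3 -c "
from h import *
s=manip.state();print(s['joints'][5],s['t'],s['contact_force'],s['moment'],s['opening'])"
```

```text
0.9893907053509511 16.3 [ 6.32822297 -4.40493661  1.02962653] [-0.72289008 -1.04543919 -0.11380781] 39.96795851216538
```

Call:
carry_out:
  targets:
    - {"gripper":0.03,"tx":0,"ty":0,"tz":0,"turn":0.04}
    - {"gripper":0.03,"tx":0,"ty":0,"tz":0,"turn":0.08}
    - {"gripper":0.03,"tx":0,"ty":0,"tz":0,"turn":0.08}

```text
t: 16.6
position: [526.4, -152.7, 85.1]
orientation: [0.998, 0.062, 0.003, 0.001]
contact_force: [15.8, -4.7, -5.3]
opening: 40.0
grip_force: 63.1
```

```bash
python3 -c "
from h import *
s=manip.state();print(s['joints'][5],s['t'],s['contact_force'],s['moment'],s['opening'],s['joint_torque'][5])"; python3 fit.py | sed -n 2,3p
```

```text
1.070063663999752 16.6 [15.7606025  -4.69171829 -5.31628548] [-0.62721052 -2.56107409 -0.07988071] 39.95806343710438 0.44107586145401
(555.2, -27.5) 16 start needle 88.91 hand 18.8 needle now [18.92  0.61  0.85] short by 0.11 rms 2.6
(555.2, -27.5) 20 start needle 89.15 hand 18.76 needle now [19.    0.62  1.  ] short by 0.24 rms 2.7
```

Call:
carry_out:
  targets:
    - {"gripper":0.045,"tx":0,"ty":0,"tz":0,"turn":0.08}
    - {"gripper":0.08,"tx":0,"ty":0,"tz":0,"turn":0}
    - {"gripper":0.08,"tx":0,"ty":0,"tz":0,"turn":0}
    - {"gripper":0.08,"tx":0,"ty":0,"tz":0,"turn":0}
    - {"gripper":0.08,"tx":0,"ty":0,"tz":0,"turn":0}
    - {"gripper":0.08,"tx":0,"ty":0,"tz":0,"turn":0}
    - {"gripper":0.08,"tx":0,"ty":0,"tz":-0.03,"turn":0}
    - {"gripper":0.08,"tx":0,"ty":0,"tz":-0.08,"turn":0}
    - {"gripper":0.08,"tx":0,"ty":0,"tz":-0.13,"turn":0}
    - {"gripper":0.08,"tx":0,"ty":0,"tz":-0.18,"turn":0}
    - {"gripper":0.08,"tx":0,"ty":0,"tz":-0.23,"turn":0}
    - {"gripper":0.08,"tx":0,"ty":0,"tz":-0.23,"turn":0}

```text
t: 18.0
position: [526.1, -153.3, 323.9]
orientation: [0.998, 0.062, 0.006, 0.003]
contact_force: [-0.0, -0.6, 0.9]
opening: 80.0
grip_force: 0.0
```

```bash
python3 fit.py; python3 - <<'E'
from h import *
s=manip.snapshot("side")
im0=cv2.imread("pics/side0.png")[:,:,::-1]
f=lambda im:np.vstack([cv2.resize(im[247:287,270:327],(399,280),interpolation=cv2.INTER_CUBIC),cv2.resize(im[220:255,270:320],(399,280),interpolation=cv2.INTER_CUBIC)])
cv2.imwrite("pics/d5.png",np.hstack([f(im0),f(s["color"])])[:,:,::-1]); save(s,"side5.png")
E
```

```text
(555.2, -27.5) 12 start needle 88.58 hand 19.06 needle now [19.2   0.72  0.74] short by 0.14 rms 3.0
(555.2, -27.5) 16 start needle 88.91 hand 18.8 needle now [18.91  0.61  0.84] short by 0.1 rms 2.6
(555.2, -27.5) 20 start needle 89.15 hand 18.76 needle now [18.94  0.61  0.98] short by 0.19 rms 2.7
(554.6, -27.8) 12 start needle 86.25 hand 19.48 needle now [19.49  0.73  0.74] short by 0.01 rms 2.9
(554.6, -27.8) 16 start needle 87.26 hand 19.08 needle now [19.16  0.62  0.82] short by 0.08 rms 2.6
(554.6, -27.8) 20 start needle 87.68 hand 18.98 needle now [19.18  0.61  0.95] short by 0.2 rms 2.5
```

View pics/d5.png

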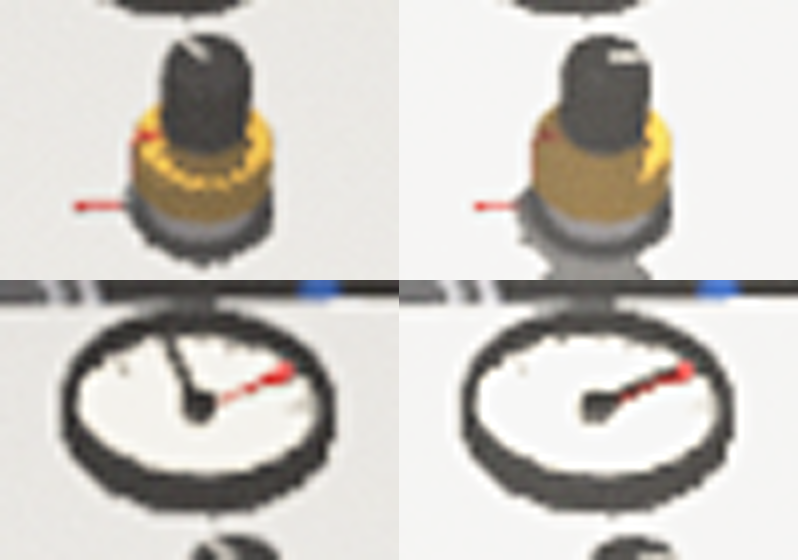

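The ring stripe is back in its start place at (546,135), in line with the panel stripe at (495,207). The needle lies on the red hand in both views. Handing in.

```bash
python3 -c "
from rig import manip
print(manip.sign_off())"
```

```text
the job is handed in; nothing more can be done
None
```

I slackened the lock ring about 0.7 rad, brought the needle onto the red set hand (within about 0.3° in the top view), turned the ring tight against its stop without the needle moving, and handed the job in at about 18 s of the 61 s; no verdict came back.

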